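# Clear and bolt the dessert carrier

### The arm

A 6-joint arm with a two-finger parallel gripper is mounted at the origin on the work surface. World frame = base frame: x ahead of the robot, y to its left, z up, the work surface at z = 0. Lengths are in mm, angles in rad, forces in N, time in s.
With the tool pointing down it reaches from about 275 to 750 mm from the base axis. Payload 10.2 kg.
Tool frame: the origin (TCP) lies between the finger pads; the fingertips stand 22 mm ahead of it and the grasp point (between the pads) lies 3 mm ahead of it (ctrl.nose_length is the distance from the TCP to the fingertips, in mm); y points along the fingers, z is the direction in which the jaws open and shut, and the axes are right-handed (so a half turn about y gives the same grasp; the last joint's range is limited). The gripper opens to 85 mm and grips with 20 to 120 N. Pads are 22 mm wide; open, the fingers measure 114 mm over their backs; the gripper's body (76 mm by 85 mm) begins 54 mm behind the grasp point. The pads swing forward as they close: fully open they stand 13 mm farther back than shut.
Start: joints at [0.927, 0.313, 1.498, -0, 1.331, -0.223], TCP at [214.471, 479.201, 253.294] pointing down, gripper open.
Joint ranges: [-2.94, 2.94], [-0.97, 2.17], [0.19, 2.56], [-1.23, 4.37], [0.02, 3.11], [-2.88, 2.88]. Speed limits (rad/s): [2.39, 2.39, 3.01, 3.14, 3.14, 3.14].

### API

Orientations are given as a unit quaternion [w, x, y, z].
In Python, from rig import ctrl, eyes, models gives the robot as it stands.
- The arm moves only by the shell command python3 -m crank 'ROWS' [FORCE]. ROWS is JSON, a list of rows, each an object with "dp": the shift along the tool's x, y, z in mm, a list of three; "roll": the turn about the tool's y in rad; "gripper": the closure in counts, from 0 (fully open) to 255 (shut). A call has 1 to 10 rows; each row is the pose to reach, as a shift and turn from the pose commanded when the call began, along the tool's axes at that moment; what a row does not reach only later rows make up. A row lasts 1/12 s, in which the tool goes at most 41.7 mm and 7.16 degrees, less where a joint would pass 70% of its speed; a pose out of reach is approached as far as the arm can. A call with a gripper value outside its range is refused whole. The fingers move at their own pace and stop on an object; FORCE is the grip in N (left out, the last holds). Time passes only in rows, so rows that repeat a pose let the fingers close. It gives the time, the measured TCP pose, the force and the opening at its end, in the units of the state.
- ctrl.sense(): the state, without advancing time (a new reading comes with each control period).
- eyes.capture(name): name is "scene" or "side" or "wrist"; returns a dict with "color" (480x640x3 uint8, red, green, blue), "fx", "fy", "cx", "cy" (pixels), "R" (3x3) and "t" (3): a world point X has camera coordinates R X + t. Camera axes: x right, y down, z forward; pixel columns grow to the right and rows downward; lengths in mm; the calibration is good to about 2 mm. A picture is of the moment at which its call begins. There is no depth.
- ctrl.finish_job(): hands the job in, once; it reports no verdict.
Trained networks look in a picture, given as the dict that the camera call returned (one of the last four; its "shot" number tells which), for a name from the list of things; names that differ only in an ending like _2 or _b are one class to them, and where a whole thing is asked for, a point or a joint stands for the part that bears it (a point fixed in the world has none). Each returns a list of dicts, best first, with "confidence" (0 to 1); they miss things now and then, are a little off and sometimes report something else, mostly with a low value. They report only what shows in the picture. A call takes as long as a camera call. They do not tell look-alikes from the thing itself.
- models.spot_in(picture, label): "extent" ([centre column, centre row, width, height] in pixels, round what is visible of it).
- models.spot_point(picture, label): "centre" ([column, row] in pixels: a listed point, or the origin of a listed thing).
The state is a dict: "time_s": time; "joints": joint angles; "dq": joint speeds; "tau": joint torques, N m; "eef_pos": TCP position; "ee_rot": TCP orientation; "force": force on the tool from outside, world axes, zero at the start; "wrist_torque": the same for the moment, N m; "grip_width": opening from 0.0 (shut) to 1.0 (fully open).
Only numpy, scipy, OpenCV 4.12 (cv2) and the standard library are available. Lean on these libraries where they do the work, as an engineer would, in place of code of your own. Each camera call takes 0.05 s, during which the arm holds its last target. There are 200 camera calls.

### The job

The dessert carrier has to be bolted for transport, but a stray tub stands on its lid where the bolt's handle must come down. First set that tub down gently, upright, on the bare paper round on the tray; then slide the bolt fully across into its keeper and turn its handle down all the way into the notch. Leave the other tubs and the steel canister standing where they are.

Things in the scene. Friction and masses are not known exactly. Their poses are not given: they have to be found in the camera images.
- carrier: Grey insulated carrier, fixed, 270 (x) x 320 (y) x 100 mm high; origin at the centre of its underside, flat lid top at z = 100 mm. In this frame a steel barrel bolt runs along y above the lid, axis at x = +20, z = 145 mm; its handle stands out at right angles, at y = +35 mm (drawn back) to -45 mm (fully across). Two straps 34 x 14 mm, to z = 159 mm, hold the bolt at y = -64 and +56 mm.
- notch (a point): Centre of the notch floor, at carrier (-2, -45, 138) mm. The notch, 20 mm wide, is cut in an upright steel strip beside the bolt (5 mm thick, y = -69 to +63 mm, top at z = 163 mm), which keeps the handle from coming down anywhere else. In it the handle lies level, pointing to the carrier's -x, its axis 45 mm above the lid. Axes as the carrier's.
- keeper (a point): Keeper, a steel arch open along y that takes the bolt's end, fixed on the carrier's lid at carrier (20, -122) mm, 36 (x) x 22 (y) mm, 64 mm high; point at its top centre. Axes as the carrier's.
- bow (a point): Black fixed carry bow on the lid, 16 mm bar, along the carrier's x from x = -80 to +80 mm at y = +140 mm, top 80 mm above the lid; point at the middle of its bar, 72 mm above the lid. Axes as the carrier's.
- bolt (a joint): Bolt slide in m: 0 = drawn right back, 0.080 = fully across against its stop (grows toward the carrier's -y). Friction about 3 N holds it anywhere; no spring.
- handle (a joint): Turn of the handle about the bolt axis in rad: 0 = straight up from the lid, grows as the handle swings toward the carrier's -x side and down, 1.57 = level in the notch (its stop). At start near 0. Light friction (0.05 N m) holds it; no spring.
- handle_grip (a point): Middle of the handle's black round-ended grip, 24 mm across, 40 mm long, 58 mm from the bolt axis (handle ends 78 mm from the axis; bare stem 12 mm across). It can be pinched from above with the fingers closing along the carrier's y, and turns between them. Site axes: z outward along the handle, y along the carrier's y.
- stray_mid (a point): A lidded round dessert tub, 64 mm across the lid rim (body 60 mm across, 44 mm high, then a 6 mm lid), 50 mm high, 120 g; point at its centre, 25 mm above its underside. The stray one, standing alone on the carrier's lid on the bolt's -x side, near the notch.
- paper_round: Flat white paper round, 76 mm across, under 1 mm thick, fixed, on the tray's floor in one of its four corners; the only corner with no tub. Origin at its centre on the tray's floor.
- tray: Sheet-metal tray, fixed, 300 (x) x 240 (y) x 30 mm high, walls and floor 5 mm; origin at the centre of its underside. Tubs and paper round stand in a 2 by 2 pattern at about x = +-62 mm, y = +-55 mm.
- tub_a_mid (a point): A lidded round dessert tub, 64 mm across the lid rim (body 60 mm across, 44 mm high, then a 6 mm lid), 50 mm high, 120 g; point at its centre, 25 mm above its underside. Stands on the tray; leave alone.
- tub_b_mid (a point): A lidded round dessert tub, 64 mm across the lid rim (body 60 mm across, 44 mm high, then a 6 mm lid), 50 mm high, 120 g; point at its centre, 25 mm above its underside. Stands on the tray; leave alone.
- tub_c_mid (a point): A lidded round dessert tub, 64 mm across the lid rim (body 60 mm across, 44 mm high, then a 6 mm lid), 50 mm high, 120 g; point at its centre, 25 mm above its underside. Stands on the tray; leave alone.
- canister_mid (a point): Steel canister with a domed top, 66 mm across, 110 mm high, 350 g, standing on the carrier's lid on the bolt's +x side; point at its centre, 55 mm above its underside. Leave alone.
- stray: The same stray tub; origin at the centre of its underside.
Not all that is in view belongs to the job. Leave any blue or pink look-alike of the stray alone.

How it is judged:
By the outcome, as a careful person would: the job done as asked, in the order asked, and still so for the second after the job is handed in, with the robot touching nothing.
It also fails if it takes over 67 s, if anything falls off the work surface, if the arm or the gripper's body presses on something with over 40 N, if the wrist force passes 120 N, or if a joint passes its speed limit or range.

## Working session

There is one attempt and no reset: what is moved stays moved. The work goes in short steps, Python scripts to look and compute and a shell command to move; the robot and the scene stay as the last step left them, time stands still between calls to the robot, and variables do not carry over. Pictures are saved under pics/ and viewed, about 8 in all and at most 12, crops included, and the job is handed in when it is done.

```bash
ls; mkdir -p pics; cat > h.py <<'E'
import numpy as np, cv2, json
from rig import ctrl, eyes, models
def cap(n,save=None):
    p=eyes.capture(n)
    if save: cv2.imwrite('pics/'+save,p['color'][:,:,::-1])
    return p
def ray(p,uv):
    R=np.array(p['R']);t=np.array(p['t'])
    d=R.T@np.array([(uv[0]-p['cx'])/p['fx'],(uv[1]-p['cy'])/p['fy'],1]);return -R.T@t,d/np.linalg.norm(d)
def atz(p,uv,z):
    o,d=ray(p,uv);return o+d*(z-o[2])/d[2]
def proj(p,X):
    c=np.array(p['R'])@np.array(X)+np.array(p['t']);return [p['fx']*c[0]/c[2]+p['cx'],p['fy']*c[1]/c[2]+p['cy']]
def tri(l):
    A=np.zeros((3,3));b=np.zeros(3)
    for p,uv in l:
        o,d=ray(p,uv);M=np.eye(3)-np.outer(d,d);A+=M;b+=M@o
    return np.linalg.solve(A,b)
E
python3 - <<'E'
from h import *
np.set_printoptions(precision=1,suppress=True)
print(ctrl.sense(),ctrl.nose_length)
P={n:cap(n,n+'0.png') for n in('scene','side','wrist')}
for n,p in P.items(): print(n,p['fx'],'cam',ray(p,(320,240)))
for l in ['carrier','notch','keeper','bow','handle_grip','stray_mid','paper_round','tray','tub_a_mid','canister_mid']:
    for n,p in P.items():
        print(l,n,[(np.round(d['centre'],1).tolist(),round(d['confidence'],2)) for d in models.spot_point(p,l)[:5]])
E
```

```text
pics
{'time_s': 0.0, 'joints': array([ 0.9,  0.3,  1.5, -0. ,  1.3, -0.2]), 'dq': array([ 0., -0.,  0.,  0., -0., -0.]), 'tau': array([ -0. , -41.2, -26. ,  -0. ,   0. ,   0. ]), 'eef_pos': array([214.3, 479. , 252.7]), 'ee_rot': array([-0.7,  0.7, -0.1,  0.1]), 'force': array([ 0.3, -0.4, -0.4]), 'wrist_torque': array([-0., -0., -0.]), 'grip_width': 1.0025278512333904} 22.0
scene 499.2753531436215 cam (array([1056.3, -152. , 1081.3]), array([-0.5,  0.1, -0.9]))
side 584.002779315851 cam (array([ 158.8, -763. , 1106.3]), array([ 0.3,  0.6, -0.8]))
wrist 413.0532930923708 cam (array([137.9, 512.1, 373.8]), array([ 0.3, -0.1, -1. ]))
carrier scene [([259.2, 320.8], 0.63), ([443.7, 253.8], 0.62)]
carrier side [([382.5, 308.7], 0.76)]
carrier wrist []
notch scene [([233.2, 299.7], 0.57)]
notch side [([270.0, 180.3], 0.71), ([400.6, 287.0], 0.62)]
notch wrist []
keeper scene [([195.0, 319.5], 0.65)]
keeper side [([439.7, 300.0], 0.55)]
keeper wrist []
bow scene [([311.4, 258.9], 0.85), ([260.6, 284.1], 0.24)]
bow side [([343.6, 220.2], 0.92), ([266.1, 182.7], 0.59)]
bow wrist []
handle_grip scene [([262.4, 284.2], 0.72)]
handle_grip side [([389.4, 243.1], 0.51)]
handle_grip wrist []
stray_mid scene [([145.6, 312.6], 0.8), ([267.1, 220.8], 0.79), ([223.7, 276.3], 0.72), ([214.9, 230.8], 0.61)]
stray_mid side [([291.9, 370.2], 0.84), ([271.4, 323.7], 0.84), ([424.1, 417.6], 0.67), ([379.3, 303.5], 0.59)]
stray_mid wrist []
paper_round scene [([433.1, 281.2], 0.64)]
paper_round side [([238.7, 167.1], 0.7)]
paper_round wrist []
tray scene [([442.9, 252.3], 0.91)]
tray side [([269.7, 181.3], 0.78), ([297.5, 189.9], 0.21)]
tray wrist []
tub_a_mid scene [([419.8, 232.1], 0.77)]
tub_a_mid side [([255.1, 195.4], 0.86)]
tub_a_mid wrist []
canister_mid scene [([236.2, 345.4], 0.68)]
canister_mid side [([443.9, 265.5], 0.91)]
canister_mid wrist []
```

View pics/scene0.png

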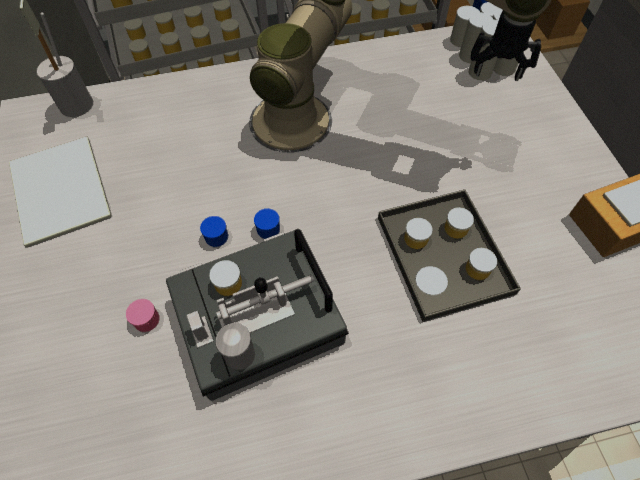

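View pics/side0.png

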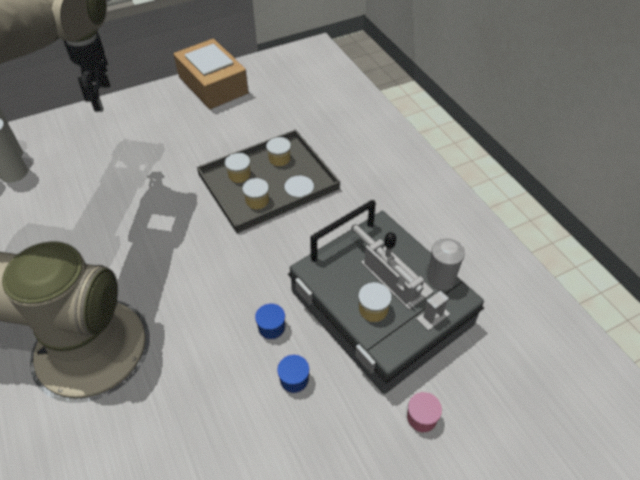

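```bash
cat > m.py <<'E'
from h import *
np.set_printoptions(precision=1,suppress=True)
P={n:cap(n) for n in('scene','side')}
S,D=P['scene'],P['side']
T=lambda a,b:tri([(S,a),(D,b)])
for k,a,b in [('carrier',(259.2,320.8),(382.5,308.7)),('notch',(233.2,299.7),(400.6,287)),('keeper',(195,319.5),(439.7,300)),('bow',(311.4,258.9),(343.6,220.2)),('grip',(262.4,284.2),(389.4,243.1)),('paper',(433.1,281.2),(238.7,167.1)),('tray',(442.9,252.3),(269.7,181.3)),('tray2',(442.9,252.3),(297.5,189.9)),('stray',(223.7,276.3),(379.3,303.5)),('tub',(419.8,232.1),(255.1,195.4)),('can',(236.2,345.4),(443.9,265.5))]:
    X=T(a,b);print(k,X,'res',np.array(proj(S,X))-a,np.array(proj(D,X))-b)
print('paper z6',atz(S,(433.1,281.2),5),atz(D,(238.7,167.1),5))
print('stray z125',atz(S,(223.7,276.3),125),atz(D,(379.3,303.5),125))
E
python3 m.py
```

```text
carrier [ 599.1 -197.1   -3.6] res [-0.5  0.5] [-0.6 -0.4]
notch [ 601.3 -238.1  135.8] res [-1.5  1.5] [-1.9 -1.1]
keeper [ 639.1 -314.3  164.3] res [-1.4  1.3] [-1.7 -0.9]
bow [567.  -62.2 177.7] res [-0.8  0.9] [-1.  -0.7]
grip [ 610.6 -171.1  196.7] res [-1.1  1.3] [-1.4 -0.9]
paper [525.7 298.9 -20. ] res [ 15.3 -27. ] [24.7 16.1]
tray [533.1 273.6   8.9] res [-0.6  0.8] [-0.7 -0.6]
tray2 [567.7 231.1  33.5] res [-10.4  11.7] [-10.2  -9.9]
stray [ 543.  -250.8  134.9] res [-1.8  1.8] [-2.3 -1.4]
tub [473.9 231.   24.7] res [-0.9  1.2] [-1.1 -1. ]
can [ 703.4 -243.1  149. ] res [-0.6  0.6] [-0.7 -0.4]
paper z6 [598.9 226.8   5. ] [482.6 361.8   5. ]
stray z125 [ 534.1 -247.6  125. ] [ 549.3 -250.6  125. ]
```

The scene view shows the stray (white lid) at (225,276), paper round at (432,281) and handle grip at (261,285). In the side view they are at (375,302), (299,186) and (390,241); the network's side "paper" was actually a tub. Next I'll fit the carrier and tray poses.

```bash
cat >> h.py <<'E'
from scipy.optimize import least_squares
from scipy.spatial.transform import Rotation as Ro
def W(pose,q):
    x,y,a=pose;c,s=np.cos(a),np.sin(a);return np.array([x+c*q[0]-s*q[1],y+s*q[0]+c*q[1],q[2]])
def fit(obs,x0):
    f=lambda v:np.concatenate([np.array(proj(p,W(v,q)))-uv for p,q,uv in obs])
    r=least_squares(f,x0,loss='soft_l1',x_scale=[10,10,.1]);return r.x,f(r.x)
def togo(X,yaw=None,s=None):
    "tool-frame shift from the measured pose to TCP target X; roll so that tool z lies along world dir yaw"
    s=s or ctrl.sense();q=np.array(s['ee_rot']);R=Ro.from_quat(q[[1,2,3,0]]).as_matrix()
    d=R.T@(np.array(X)-s['eef_pos']);z=R[:,2];a=np.arctan2(z[1],z[0]);roll=None
    if yaw is not None: roll=-((yaw-a+np.pi/2)%np.pi-np.pi/2)  # tool y points down
    return np.round(d,1),roll,R
E
python3 - <<'E'
from h import *
np.set_printoptions(precision=2,suppress=True)
S,D=cap('scene'),cap('side')
o=[(S,(0,0,0),(259.2,320.8)),(D,(0,0,0),(382.5,308.7)),(S,(-2,-45,138),(233.2,299.7)),(D,(-2,-45,138),(400.6,287)),(S,(20,-122,164),(195,319.5)),(D,(20,-122,164),(439.7,300)),(S,(0,140,172),(311.4,258.9)),(D,(0,140,172),(343.6,220.2)),(S,(20,35,203),(262.4,284.2)),(D,(20,35,203),(389.4,243.1))]
c,r=fit(o,[599,-197,.23]);print('carrier',c,r)
paper=tri([(S,(432,281)),(D,(299,186))]);print('paper',paper,atz(S,(433.1,281.2),5),atz(D,(299,186),5))
tubs=[]
ds=[d['centre'] for d in models.spot_point(S,'tub_a_mid')];dd=[d['centre'] for d in models.spot_point(D,'tub_a_mid')]
for n,p,l in(('S',S,ds),('D',D,dd)):
    for u in l:print(n,np.round(u,1),atz(p,u,30),atz(p,u,125))
t=tri([(S,(442.9,252.3)),(D,(269.7,181.3))]);d=paper-t;print('diag',d)
print(togo(W(c,(-67,-40,200)),c[2]+np.pi/2))
E
```

```text
carrier [ 596.74 -199.09    0.19] [-1.68 -0.81 -0.94 -0.15 -4.19  2.5   0.51 -0.04 -1.75  1.51 -1.42 -0.46
 -0.02  3.65  0.31  0.3   3.58 -1.59 -4.1  -6.2 ]
paper [597.21 224.85   3.4 ] [598.91 226.78   5.  ] [596.61 223.25   5.  ]
S [415.6 235. ] [479.57 219.64  30.  ] [531.69 186.06 125.  ]
S [454.8 225.1] [474.93 323.77  30.  ] [527.46 280.78 125.  ]
D [259.4 193.1] [486.34 224.12  30.  ] [457.43 136.99 125.  ]
diag [ 64.08 -48.74  -5.54]
(array([ 593.9,   53.3, -534.1]), np.float64(-0.6088012593347045), array([[ 0.91,  0.  ,  0.41],
       [-0.41,  0.  ,  0.91],
       [ 0.  , -1.  ,  0.  ]]))
```

```bash
python3 -m crank '[{"dp":[120,-20,-107],"roll":-0.12,"gripper":0},{"dp":[594,-20,-534],"roll":-0.61},{"dp":[594,-20,-534],"roll":-0.61},{"dp":[594,-20,-534],"roll":-0.61},{"dp":[594,-20,-534],"roll":-0.61},{"dp":[594,-20,-534],"roll":-0.61},{"dp":[594,-20,-534],"roll":-0.61},{"dp":[594,-20,-534],"roll":-0.61},{"dp":[594,-20,-534],"roll":-0.61},{"dp":[594,-20,-534],"roll":-0.61}]' 40
python3 - <<'E'
from h import *
c=(596.7,-199.1,.21)
print(togo(W(c,(-67,-40,270)),c[2]+np.pi/2))
E
```

```text
(array([ 595.4,  -16.7, -534.8]), np.float64(-0.6307404837005413), array([[ 9.12786750e-01,  3.11719516e-05,  4.08436468e-01],
       [-4.08436469e-01,  3.14427182e-05,  9.12786749e-01],
       [ 1.56109916e-05, -9.99999999e-01,  4.14322584e-05]]))$[1]: bad value
```

```bash
python3 -m crank '[{"dp":[120,-20,-107],"roll":-0.12,"gripper":0},{"dp":[594,-20,-534],"roll":-0.61,"gripper":0},{"dp":[594,-20,-534],"roll":-0.61,"gripper":0},{"dp":[594,-20,-534],"roll":-0.61,"gripper":0},{"dp":[594,-20,-534],"roll":-0.61,"gripper":0},{"dp":[594,-20,-534],"roll":-0.61,"gripper":0},{"dp":[594,-20,-534],"roll":-0.61,"gripper":0},{"dp":[594,-20,-534],"roll":-0.61,"gripper":0},{"dp":[594,-20,-534],"roll":-0.61,"gripper":0},{"dp":[594,-20,-534],"roll":-0.61,"gripper":0}]' 40
python3 - <<'E'
from h import *
c=(596.7,-199.1,.21)
print(togo(W(c,(-67,-40,270)),c[2]+np.pi/2))
E
```

```text
time_s: 2.78
eef_pos: [373.7, 121.2, 265.7]
ee_rot: [-0.704, 0.704, 0.067, -0.067]
force: [0.6, 0.3, 0.1]
grip_width: 1.001
(array([  92.6,   -4.2, -397.9]), np.float64(-0.020699202927954685), array([[ 9.82135637e-01,  8.96028804e-04, -1.88172228e-01],
       [ 1.88172245e-01,  6.51444025e-05,  9.82136040e-01],
       [ 8.92280549e-04, -9.99999596e-01, -1.04627113e-04]]))
```

```bash
python3 -m crank '[{"dp":[92,-4,-398],"roll":0,"gripper":0},{"dp":[92,-4,-398],"roll":0,"gripper":0},{"dp":[92,-4,-398],"roll":0,"gripper":0},{"dp":[92,-4,-398],"roll":0,"gripper":0},{"dp":[92,-4,-398],"roll":0,"gripper":0},{"dp":[92,-4,-398],"roll":0,"gripper":0},{"dp":[92,-4,-398],"roll":0,"gripper":0},{"dp":[92,-4,-398],"roll":0,"gripper":0},{"dp":[92,-4,-398],"roll":0,"gripper":0},{"dp":[92,-4,-398],"roll":0,"gripper":0}]'
python3 -m crank '[{"dp":[0,0,0],"roll":0,"gripper":0},{"dp":[0,0,0],"roll":0,"gripper":0}]'
python3 - <<'E'
from h import *
np.set_printoptions(precision=2,suppress=True)
p=cap('wrist','w1.png')
for l,z in [('stray_mid',125),('notch',138),('handle_grip',203),('keeper',164),('canister_mid',155),('bow',172)]:
    for d in models.spot_point(p,l)[:3]: print(l,np.round(d['centre'],1),round(d['confidence'],2),atz(p,d['centre'],z))
for d in models.spot_in(p,'stray_mid')[:3]:print(d)
for q in [(-2,-45,138),(20,35,203)]: print('pred',proj(p,W((596.7,-199.1,.21),q)))
print(ray(p,(320,240)))
E
```

```text
time_s: 3.62
eef_pos: [539.1, -253.2, 269.0]
ee_rot: [-0.704, 0.704, 0.066, -0.066]
force: [0.2, 0.6, 0.3]
grip_width: 0.997
time_s: 3.78
eef_pos: [538.6, -251.7, 268.3]
ee_rot: [0.704, -0.704, -0.066, 0.066]
force: [-0.1, 0.2, -0.3]
grip_width: 1.0
stray_mid [332.2 239.3] 0.79 [ 537.64 -243.87  125.  ]
stray_mid [ 91.6 160.3] 0.68 [ 514.53 -403.16  125.  ]
stray_mid [512.1   9.1] 0.58 [ 384.61 -170.49  125.  ]
notch [315.7 331.8] 0.94 [ 601.5  -243.16  138.  ]
handle_grip [433.9 429. ] 0.58 [ 612.46 -173.22  203.  ]
keeper [195.4 381.5] 0.79 [ 636.78 -315.53  164.  ]
canister_mid [291.7 466.9] 0.66 [ 705.02 -241.61  155.  ]
bow [617.2 367.2] 0.77 [571.79 -59.16 172.  ]
{'extent': [518.5, 26.8, 106.6, 53.5], 'confidence': 0.92}
{'extent': [89.7, 164.4, 100.3, 78.2], 'confidence': 0.81}
{'extent': [348.4, 8.9, 48.6, 13.9], 'confidence': 0.76}
pred [np.float64(314.48863854534125), np.float64(334.99894921828553)]
pred [np.float64(457.22368972148786), np.float64(427.3786927336534)]
(array([ 456.48, -267.86,  389.36]), array([ 0.3 ,  0.06, -0.95]))
```

View pics/w1.png

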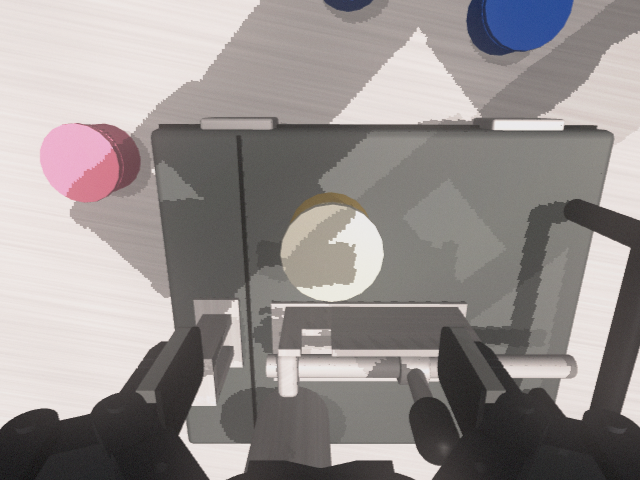

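Lid disc of the stray is centred at about (332,252), spanning cols 281–383. The handle is at (410,375)–(433,430). The notch shows at (316,335), and the blue and pink tubs are away at the edges.

```bash
python3 - <<'E'
from h import *
p=cap('wrist')
print(atz(p,(332,252),150),atz(p,(281,252),150),atz(p,(383,252),150))
X=atz(p,(332,252),150);c=(596,-198.2,.185)
# grasp point at tub height 30: TCP z=133; 
print(togo([X[0],X[1],200],c[2]+np.pi/2)[:2],togo([X[0],X[1],135],c[2]+np.pi/2)[:2])
S=cap('scene')
for n in('tray',):
  C=[atz(S,u,30)[:2] for u in((380,212),(424,317),(517,290),(466,193))];print(C)
E
```

```text
[ 538.63692742 -242.82434914  150.        ] [ 544.58227164 -273.776266    150.        ] [ 532.69137428 -211.87134464  150.        ]
(array([ 1.4, 69.6,  7. ]), np.float64(0.004764257244913583)) (array([  1.3, 134.6,   7.1]), np.float64(0.004764257244913583))
[array([393.2416035 , 154.38212549]), array([689.36717941, 167.51846893]), array([675.925653  , 397.78112784]), array([388.68585243, 387.91085079])]
```

```bash
python3 -m crank '[{"dp":[1,20,7],"roll":0,"gripper":0},{"dp":[1,45,7],"roll":0,"gripper":0},{"dp":[1,70,7],"roll":0,"gripper":0},{"dp":[1,90,7],"roll":0,"gripper":0},{"dp":[1,108,7],"roll":0,"gripper":0},{"dp":[1,122,7],"roll":0,"gripper":0},{"dp":[1,132,7],"roll":0,"gripper":0},{"dp":[1,138,7],"roll":0,"gripper":0},{"dp":[1,141,7],"roll":0,"gripper":0},{"dp":[1,141,7],"roll":0,"gripper":0}]' 25
python3 -m crank '[{"dp":[0,0,0],"roll":0,"gripper":60},{"dp":[0,0,0],"roll":0,"gripper":80},{"dp":[0,0,0],"roll":0,"gripper":110},{"dp":[0,0,0],"roll":0,"gripper":110},{"dp":[0,0,0],"roll":0,"gripper":110},{"dp":[0,0,0],"roll":0,"gripper":110}]' 25
python3 -c "
from h import *
cap('wrist','w2.png');print(ctrl.sense())"
```

```text
time_s: 5.12
eef_pos: [538.4, -243.4, 128.3]
ee_rot: [0.704, -0.704, -0.067, 0.067]
force: [0.1, 0.3, -0.3]
grip_width: 1.003
time_s: 5.62
eef_pos: [538.6, -243.6, 129.4]
ee_rot: [-0.704, 0.704, 0.067, -0.066]
force: [-0.3, 0.5, 5.9]
grip_width: 0.739
{'time_s': 5.6667, 'joints': array([-6.22717904e-01,  5.72791143e-01,  1.44629019e+00,  2.30966604e-05,
        1.12073309e+00, -2.38275398e+00]), 'dq': array([-0.00057537, -0.00113965, -0.00130001, -0.00169331, -0.00102445,
       -0.00081358]), 'tau': array([-1.49330129e-01, -4.69954348e+01, -2.21707499e+01, -1.83311297e-02,
       -3.47820064e-01,  1.62328684e-03]), 'eef_pos': array([ 538.64935262, -243.58073614,  129.41702105]), 'ee_rot': array([-0.70353611,  0.70435162,  0.06728161, -0.06632441]), 'force': array([-1.40101402,  0.94758684,  6.19186292]), 'wrist_torque': array([ 0.15956393,  0.17391892, -0.0300136 ]), 'grip_width': 0.7345249863863683}
```

View pics/w2.png

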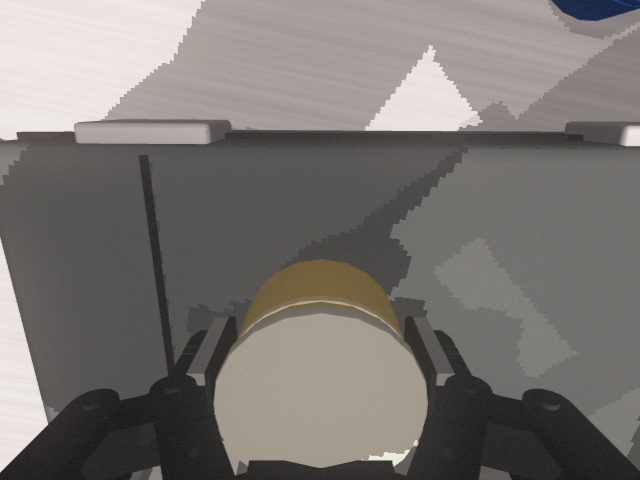

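The tub is centred between the pads (cols 215–427), and the opening reading of 62 mm fits it. Lifting.

```bash
python3 -m crank '[{"dp":[0,-4,0],"roll":0,"gripper":110},{"dp":[0,-12,0],"roll":0,"gripper":110},{"dp":[0,-25,0],"roll":0,"gripper":110},{"dp":[0,-42,0],"roll":0,"gripper":110},{"dp":[0,-62,0],"roll":0,"gripper":110},{"dp":[0,-84,0],"roll":0,"gripper":110},{"dp":[0,-104,0],"roll":0,"gripper":110},{"dp":[0,-120,0],"roll":0,"gripper":110},{"dp":[0,-130,0],"roll":0,"gripper":110},{"dp":[0,-130,0],"roll":0,"gripper":110}]' 25
python3 - <<'E'
from h import *
print(togo([598,225,255],.04)[:2]);cap('side','s2.png')
E
```

```text
time_s: 6.5
eef_pos: [538.8, -243.7, 260.7]
ee_rot: [-0.703, 0.705, 0.068, -0.066]
force: [-0.3, -1.0, -1.1]
grip_width: 0.733
(array([146.3,   4.8, 449.2]), np.float64(-1.4215481303762258))
```

View pics/s2.png

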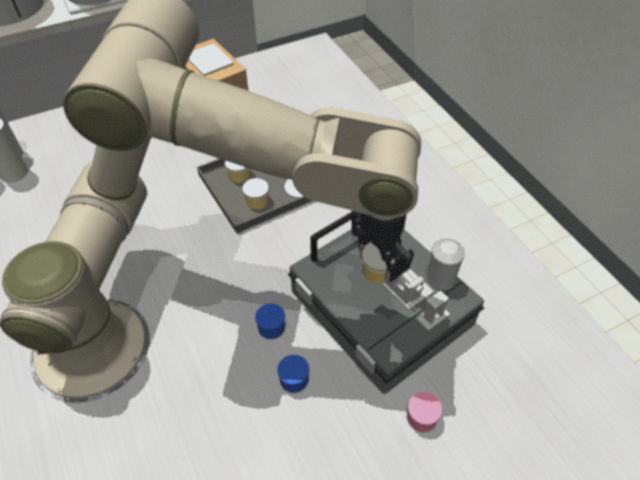

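The side view shows the tub upright in the gripper at (375,262), clear of the lid. Traversing to the tray.

```bash
python3 -m crank '[{"dp":[3,0,10],"roll":0.03,"gripper":110},{"dp":[10,0,30],"roll":0.12,"gripper":110},{"dp":[19,0,60],"roll":0.23,"gripper":110},{"dp":[30,0,92],"roll":0.34,"gripper":110},{"dp":[40,0,124],"roll":0.46,"gripper":110},{"dp":[51,0,156],"roll":0.58,"gripper":110},{"dp":[61,0,188],"roll":0.7,"gripper":110},{"dp":[72,0,220],"roll":0.82,"gripper":110},{"dp":[82,0,252],"roll":0.94,"gripper":110},{"dp":[92,0,284],"roll":1.06,"gripper":110}]'
python3 -c "
from h import *
s=ctrl.sense();print(togo([598,225,255],.04)[:2],s['joints'])"
```

```text
time_s: 7.38
eef_pos: [574.7, 54.6, 256.9]
ee_rot: [-0.64, 0.641, -0.301, 0.299]
force: [0.2, -0.3, -0.6]
grip_width: 0.738
(array([-116.1,    1.8,  126.9]), np.float64(0.6540545875661172)) [-1.08109282e-01  4.28193752e-01  1.32490882e+00 -2.43063505e-05
  1.39100097e+00 -8.02157917e-01]
```

```bash
python3 -m crank '[{"dp":[-22,0,24],"roll":0.12,"gripper":110},{"dp":[-45,5,49],"roll":0.24,"gripper":110},{"dp":[-68,12,74],"roll":0.36,"gripper":110},{"dp":[-88,22,96],"roll":0.48,"gripper":110},{"dp":[-103,35,113],"roll":0.58,"gripper":110},{"dp":[-112,48,123],"roll":0.64,"gripper":110},{"dp":[-116,56,127],"roll":0.65,"gripper":110},{"dp":[-116,60,127],"roll":0.65,"gripper":110},{"dp":[-116,60,127],"roll":0.65,"gripper":110},{"dp":[-116,60,127],"roll":0.65,"gripper":110}]'
python3 - <<'E'
from h import *
np.set_printoptions(precision=1,suppress=True)
p=cap('wrist','w3.png');S=cap('scene')
for n,q in(('w',p),('S',S)):
  for l,z in (('paper_round',5.5),('tub_a_mid',30),('tray',0)):
    for d in models.spot_point(q,l)[:4]: print(n,l,np.round(d['centre'],1),round(d['confidence'],2),atz(q,d['centre'],z))
print(togo([598,225,200],.04)[:2])
E
```

```text
time_s: 8.22
eef_pos: [597.8, 222.4, 198.5]
ee_rot: [-0.512, 0.512, -0.487, 0.487]
force: [0.3, -0.6, -0.3]
grip_width: 0.734
w paper_round [317.  216.3] 0.93 [594.1 222.8   5.5]
w tub_a_mid [153.6 215.7] 0.88 [476.2 223.7  30. ]
w tray [241.5 140.3] 0.86 [534.6 277.3   0. ]
S paper_round [432.4 282.7] 0.62 [602.5 223.6   5.5]
S paper_round [444.  245.6] 0.42 [512.1 286.7   5.5]
S tub_a_mid [418.4 234.1] 0.57 [478.7 227.2  30. ]
S tray [442.4 252.2] 0.76 [526.4 278.4   0. ]
S tray [234.9 343.6] 0.16 [ 640.9 -258.3    0. ]
(array([-1.8, -1.4,  0.4]), np.float64(0.009892745790357704))
```

View pics/w3.png

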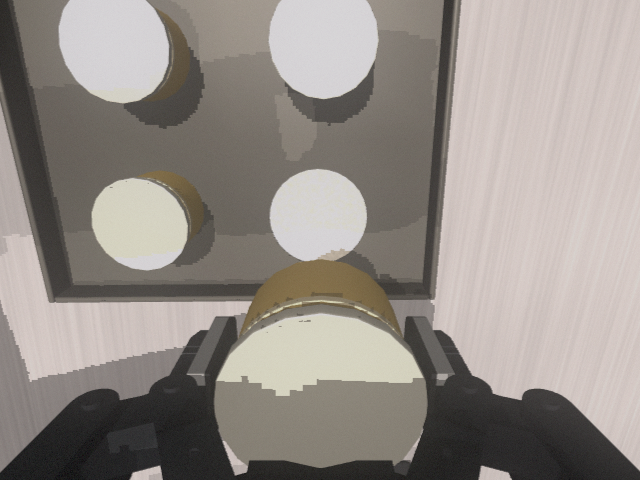

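The paper round is at (318,216), unobstructed, and the tub is hanging straight. Wrist and outside views agree on it to about 3 mm. Lowering.

```bash
python3 -m crank '[{"dp":[-1,15,-2],"roll":0.01,"gripper":110},{"dp":[-1,40,-2],"roll":0.01,"gripper":110},{"dp":[-1,68,-2],"roll":0.01,"gripper":110},{"dp":[-1,95,-2],"roll":0.01,"gripper":110},{"dp":[-1,118,-2],"roll":0.01,"gripper":110},{"dp":[-1,136,-2],"roll":0.01,"gripper":110},{"dp":[-1,148,-2],"roll":0.01,"gripper":110},{"dp":[-1,154,-2],"roll":0.01,"gripper":110},{"dp":[-1,157,-2],"roll":0.01,"gripper":110},{"dp":[-1,157,-2],"roll":0.01,"gripper":110}]'
python3 -m crank '[{"dp":[0,1,0],"roll":0,"gripper":110},{"dp":[0,2,0],"roll":0,"gripper":110},{"dp":[0,3,0],"roll":0,"gripper":110},{"dp":[0,4,0],"roll":0,"gripper":110},{"dp":[0,4,0],"roll":0,"gripper":110}]'
```

```text
time_s: 9.45
eef_pos: [595.8, 224.3, 41.6]
ee_rot: [0.51, -0.51, 0.49, -0.49]
force: [0.3, 0.3, -0.9]
grip_width: 0.733
time_s: 9.87
eef_pos: [595.6, 224.3, 37.4]
ee_rot: [0.51, -0.51, 0.49, -0.49]
force: [-0.2, 0.1, -1.1]
grip_width: 0.735
```

```bash
python3 -m crank '[{"dp":[0,0.5,0],"roll":0,"gripper":110},{"dp":[0,1,0],"roll":0,"gripper":110},{"dp":[0,1.5,0],"roll":0,"gripper":110},{"dp":[0,2,0],"roll":0,"gripper":110},{"dp":[0,2,0],"roll":0,"gripper":110}]'
```

```text
time_s: 10.28
eef_pos: [595.6, 224.3, 35.2]
ee_rot: [-0.51, 0.51, -0.49, 0.49]
force: [-0.4, 0.4, -1.3]
grip_width: 0.74
```

```bash
python3 -m crank '[{"dp":[0,0.3,0],"roll":0,"gripper":110},{"dp":[0,0.6,0],"roll":0,"gripper":110},{"dp":[0,0.9,0],"roll":0,"gripper":110},{"dp":[0,1.2,0],"roll":0,"gripper":110},{"dp":[0,1.2,0],"roll":0,"gripper":110}]'
```

```text
time_s: 10.7
eef_pos: [595.7, 224.4, 34.5]
ee_rot: [0.51, -0.51, 0.49, -0.49]
force: [-0.8, -0.1, 2.9]
grip_width: 0.732
```

Contact (force went from -1.3 to +2.9 N). Releasing slowly, then rising.

```bash
python3 -m crank '[{"dp":[0,0,0],"roll":0,"gripper":70},{"dp":[0,0,0],"roll":0,"gripper":60},{"dp":[0,0,0],"roll":0,"gripper":40},{"dp":[0,0,0],"roll":0,"gripper":20},{"dp":[0,0,0],"roll":0,"gripper":0},{"dp":[0,0,0],"roll":0,"gripper":0},{"dp":[0,0,0],"roll":0,"gripper":0}]'
python3 -m crank '[{"dp":[0,-6,0],"roll":0,"gripper":0},{"dp":[0,-16,0],"roll":0,"gripper":0},{"dp":[0,-34,0],"roll":0,"gripper":0},{"dp":[0,-60,0],"roll":0,"gripper":0},{"dp":[0,-95,0],"roll":0,"gripper":0},{"dp":[0,-130,0],"roll":0,"gripper":0},{"dp":[0,-165,0],"roll":0,"gripper":0},{"dp":[0,-200,0],"roll":0,"gripper":0},{"dp":[0,-235,0],"roll":0,"gripper":0},{"dp":[0,-240,0],"roll":0,"gripper":0}]'
python3 - <<'E'
from h import *
p=cap('wrist','w4.png')
for d in models.spot_point(p,'stray_mid')[:5]: print(np.round(d['centre'],1),round(d['confidence'],2),atz(p,d['centre'],30))
c=(596,-198.2,.185)
print(togo(W(c,(20,22,290)),c[2]+np.pi/2),ctrl.sense()['joints'])
E
```

```text
time_s: 11.28
eef_pos: [595.6, 224.3, 34.1]
ee_rot: [0.51, -0.51, 0.49, -0.49]
force: [0.3, 0.7, -0.4]
grip_width: 1.002
time_s: 12.12
eef_pos: [596.7, 224.6, 282.4]
ee_rot: [0.513, -0.507, 0.487, -0.492]
force: [0.2, 0.1, 1.2]
grip_width: 1.0
[315.4 201.8] 0.92 [594.06959499 223.99368151  30.        ]
(array([ 3.976e+02, -1.350e+01, -1.000e-01]), np.float64(1.4258105596429518), array([[ 4.00063456e-02,  4.46103884e-03,  9.99189467e-01],
       [-9.99199231e-01,  8.02763007e-04,  4.00031525e-02],
       [-6.23656724e-04, -9.99989727e-01,  4.48958219e-03]])) [1.76434746e-01 5.53741861e-01 1.08168301e+00 7.31311140e-06
 1.50163508e+00 1.36418625e-01]
```

View pics/w4.png

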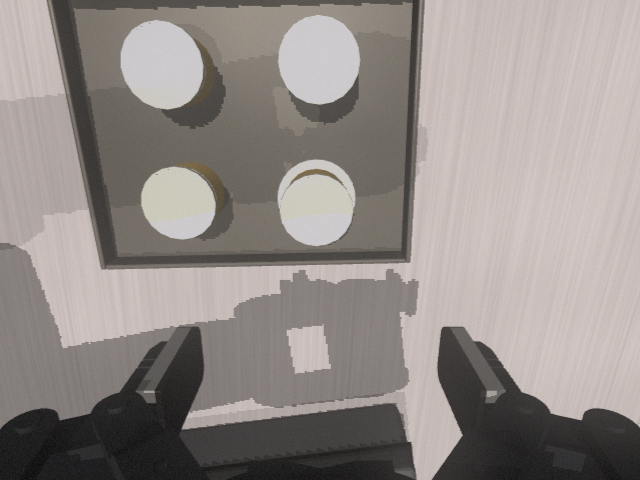

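The stray stands upright on the paper at (316,205), with white paper showing round it. On to the handle.

```bash
python3 -m crank '[{"dp":[15,-5,0],"roll":-0.06,"gripper":0},{"dp":[45,-15,0],"roll":-0.18,"gripper":0},{"dp":[80,-18,0],"roll":-0.3,"gripper":0},{"dp":[115,-18,-3],"roll":-0.42,"gripper":0},{"dp":[150,-18,-6],"roll":-0.54,"gripper":0},{"dp":[185,-18,-10],"roll":-0.66,"gripper":0},{"dp":[220,-18,-15],"roll":-0.78,"gripper":0},{"dp":[255,-18,-20],"roll":-0.9,"gripper":0},{"dp":[290,-18,-26],"roll":-1.02,"gripper":0},{"dp":[325,-18,-32],"roll":-1.14,"gripper":0}]'
python3 -c "
from h import *
c=(596,-198.2,.185)
print(togo(W(c,(-20,22,300)),c[2]+np.pi/2)[:2])"
```

```text
time_s: 13.05
eef_pos: [575.7, -103.2, 290.6]
ee_rot: [0.694, -0.694, 0.136, -0.134]
force: [0.8, 0.4, 1.1]
grip_width: 0.993
(array([ 25.8,  -9.5, -72.7]), np.float64(-0.5698456069969833))
```

```bash
python3 -m crank '[{"dp":[10,-4,-20],"roll":-0.12,"gripper":0},{"dp":[18,-9,-45],"roll":-0.24,"gripper":0},{"dp":[24,-9,-65],"roll":-0.36,"gripper":0},{"dp":[26,-9,-73],"roll":-0.48,"gripper":0},{"dp":[26,-9,-73],"roll":-0.57,"gripper":0},{"dp":[26,-9,-73],"roll":-0.57,"gripper":0},{"dp":[26,-9,-73],"roll":-0.57,"gripper":0}]'
python3 - <<'E'
from h import *
np.set_printoptions(precision=1,suppress=True)
p=cap('wrist','w5.png');S=cap('scene')
for n,q in(('w',p),('S',S)):
  for l,z in (('handle_grip',203),('notch',138),('keeper',164),('bow',172)):
    for d in models.spot_point(q,l)[:2]: print(n,l,np.round(d['centre'],1),round(d['confidence'],2),atz(q,d['centre'],z))
  for d in models.spot_in(q,'handle_grip')[:2]:print(n,d)
for y in(35,22,-45):print(y,proj(p,W((596,-198.2,.185),(20,y,203))),proj(p,W((596,-198.2,.185),(20,y,145))))
s=ctrl.sense();print(s['eef_pos'],s['joints'])
E
```

```text
time_s: 13.63
eef_pos: [572.6, -178.9, 300.0]
ee_rot: [0.705, -0.704, -0.062, 0.063]
force: [-0.8, 1.0, 0.4]
grip_width: 1.002
w handle_grip [316.4 326.3] 0.82 [ 612.4 -174.4  203. ]
w notch [223.8 252.3] 0.57 [ 600.8 -245.1  138. ]
w keeper [109.9 298.5] 0.74 [ 637.7 -313.8  164. ]
w bow [501.6 272.8] 0.66 [570.1 -59.6 172. ]
w {'extent': [317.5, 312.6, 43.3, 86.9], 'confidence': 0.75}
S handle_grip [259.5 284.2] 0.71 [ 610.3 -173.9  203. ]
S notch [231.2 303.3] 0.55 [ 606.7 -239.6  138. ]
S keeper [193.2 322.9] 0.56 [ 643.1 -315.7  164. ]
S bow [309.2 261.4] 0.56 [566.9 -65.3 172. ]
S {'extent': [261.6, 290.2, 13.1, 27.2], 'confidence': 0.54}
S {'extent': [429.8, 283.6, 25.9, 22.2], 'confidence': 0.42}
35 [np.float64(340.919919681174), np.float64(325.306064885445)] [np.float64(336.98759925010427), np.float64(285.48613109433614)]
22 [np.float64(319.0886112388376), np.float64(325.49736592050806)] [np.float64(319.1440346449593), np.float64(285.64424762156625)]
-45 [np.float64(206.61078168532293), np.float64(326.48297451433444)] [np.float64(227.20601774258313), np.float64(286.4589346123509)]
[ 572.9 -179.1  301.1] [-0.5  0.5  1.2 -0.   1.5 -2.2]
```

View pics/w5.png

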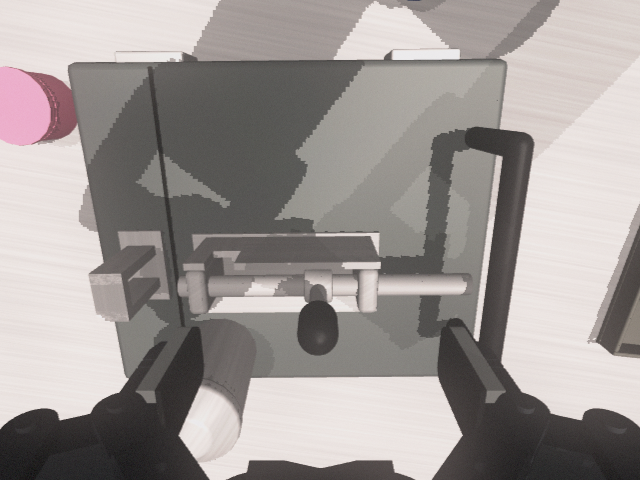

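The handle stands upright with its grip tip at (318,330) and hub at (318,285). The straps are at cols 198 and 368, so the handle is at about y = +21, leaving about 66 mm to slide.

```bash
python3 -c "
from h import *
c=(596,-198.2,.185)
print(togo([612,-174,206],c[2]+np.pi/2)[:2])"
```

```text
(array([39.4, 95.1, -1.9]), np.float64(-0.005962637240875868))
```

```bash
python3 -m crank '[{"dp":[20,0,-1],"roll":0,"gripper":0},{"dp":[39,10,-2],"roll":0,"gripper":0},{"dp":[39,30,-2],"roll":0,"gripper":0},{"dp":[39,55,-2],"roll":0,"gripper":0},{"dp":[39,75,-2],"roll":0,"gripper":0},{"dp":[39,88,-2],"roll":0,"gripper":0},{"dp":[39,94,-2],"roll":0,"gripper":0},{"dp":[39,95,-2],"roll":0,"gripper":0},{"dp":[39,95,-2],"roll":0,"gripper":0}]' 25
python3 -m crank '[{"dp":[0,0,0],"roll":0,"gripper":100},{"dp":[0,0,0],"roll":0,"gripper":150},{"dp":[0,0,0],"roll":0,"gripper":180},{"dp":[0,0,0],"roll":0,"gripper":220},{"dp":[0,0,0],"roll":0,"gripper":220},{"dp":[0,0,0],"roll":0,"gripper":220},{"dp":[0,0,0],"roll":0,"gripper":220},{"dp":[0,0,0],"roll":0,"gripper":220}]' 25
python3 -c "
from h import *
print(ctrl.sense()['joints'])"
```

```text
time_s: 14.98
eef_pos: [611.8, -174.2, 206.7]
ee_rot: [-0.704, 0.704, 0.063, -0.063]
force: [0.4, 0.3, 0.2]
grip_width: 1.004
time_s: 15.65
eef_pos: [611.7, -174.2, 206.5]
ee_rot: [-0.704, 0.704, 0.063, -0.063]
force: [-0.5, 0.1, 3.8]
grip_width: 0.269
[-4.61326658e-01  5.94470462e-01  1.19710954e+00  6.90342576e-08
  1.34939611e+00 -2.21130265e+00]
```

```bash
python3 -m crank '[{"dp":[0,0,-3],"roll":0,"gripper":220},{"dp":[0,0,-9],"roll":0,"gripper":220},{"dp":[0,0,-17],"roll":0,"gripper":220},{"dp":[0,0,-25],"roll":0,"gripper":220},{"dp":[0,0,-33],"roll":0,"gripper":220},{"dp":[0,0,-41],"roll":0,"gripper":220},{"dp":[0,0,-48],"roll":0,"gripper":220},{"dp":[0,0,-53],"roll":0,"gripper":220},{"dp":[0,0,-56],"roll":0,"gripper":220},{"dp":[0,0,-56],"roll":0,"gripper":220}]'
python3 -m crank '[{"dp":[0,0,-1],"roll":0,"gripper":220},{"dp":[0,0,-2],"roll":0,"gripper":220},{"dp":[0,0,-3],"roll":0,"gripper":220},{"dp":[0,0,-4],"roll":0,"gripper":220},{"dp":[0,0,-5],"roll":0,"gripper":220},{"dp":[0,0,-6],"roll":0,"gripper":220},{"dp":[0,0,-6],"roll":0,"gripper":220}]'
```

```text
time_s: 16.48
eef_pos: [622.0, -231.0, 206.5]
ee_rot: [-0.704, 0.705, 0.063, -0.062]
force: [1.3, -0.9, 4.6]
grip_width: 0.271
time_s: 17.07
eef_pos: [622.9, -236.2, 206.5]
ee_rot: [-0.704, 0.705, 0.063, -0.063]
force: [0.9, 1.7, 5.1]
grip_width: 0.27
```

```bash
for i in 1 ; do python3 -m crank '[{"dp":[0,0,-1],"roll":0,"gripper":220},{"dp":[0,0,-2],"roll":0,"gripper":220},{"dp":[0,0,-3],"roll":0,"gripper":220},{"dp":[0,0,-3],"roll":0,"gripper":220}]'; done
python3 -m crank '[{"dp":[0,0,-1],"roll":0,"gripper":220},{"dp":[0,0,-2],"roll":0,"gripper":220},{"dp":[0,0,-2],"roll":0,"gripper":220}]'
```

```text
time_s: 17.4
eef_pos: [623.4, -238.6, 206.5]
ee_rot: [0.704, -0.704, -0.063, 0.063]
force: [-1.1, 4.2, 5.3]
grip_width: 0.271
time_s: 17.65
eef_pos: [623.6, -238.9, 206.4]
ee_rot: [0.706, -0.703, -0.063, 0.064]
force: [-2.9, 13.1, 8.7]
grip_width: 0.269
```

The stop is reached: force rose to 13 N and the grip is at carrier y of about -45. Swinging the handle down along the 58 mm arc.

```bash
python3 -m crank '[{"dp":[-2.9,0.1,1],"roll":0,"gripper":220},{"dp":[-5.8,0.3,1],"roll":0,"gripper":220},{"dp":[-11.5,1.2,1],"roll":0,"gripper":220},{"dp":[-17.1,2.6,1],"roll":0,"gripper":220},{"dp":[-22.6,4.6,1],"roll":0,"gripper":220},{"dp":[-27.8,7.1,1],"roll":0,"gripper":220},{"dp":[-32.7,10.1,1],"roll":0,"gripper":220},{"dp":[-37.4,13.6,1],"roll":0,"gripper":220},{"dp":[-41.6,17.6,1],"roll":0,"gripper":220},{"dp":[-41.6,17.6,1],"roll":0,"gripper":220}]'
python3 -c "
from h import *
cap('side','s6.png')"
```

```text
time_s: 18.48
eef_pos: [581.7, -246.5, 187.8]
ee_rot: [0.705, -0.703, -0.063, 0.064]
force: [-2.6, 6.5, 3.5]
grip_width: 0.271
```

View pics/s6.png

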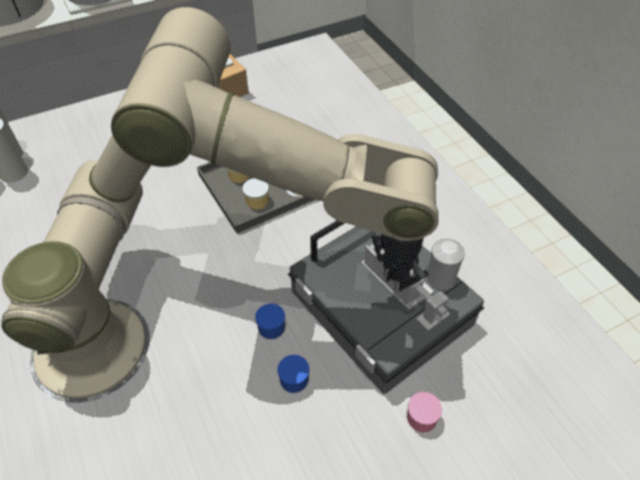

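The side view shows the fingers on the handle mid-swing, the canister standing at (447,262), and only small forces. Continuing.

```bash
python3 -m crank '[{"dp":[-3.8,4.3,0],"roll":0,"gripper":220},{"dp":[-7.2,9.1,0],"roll":0,"gripper":220},{"dp":[-10.1,14.1,0],"roll":0,"gripper":220},{"dp":[-12.5,19.4,0],"roll":0,"gripper":220},{"dp":[-14.3,24.9,0],"roll":0,"gripper":220},{"dp":[-15.6,30.5,0],"roll":0,"gripper":220},{"dp":[-16.3,36.3,0],"roll":0,"gripper":220},{"dp":[-16.4,39.4,0],"roll":0,"gripper":220},{"dp":[-16.4,39.4,0],"roll":0,"gripper":220}]'
python3 -m crank '[{"dp":[0,1,0],"roll":0,"gripper":220},{"dp":[0,2,0],"roll":0,"gripper":220},{"dp":[0,2,0],"roll":0,"gripper":220}]'
```

```text
time_s: 19.28
eef_pos: [565.6, -249.4, 147.8]
ee_rot: [0.705, -0.703, -0.062, 0.064]
force: [-2.1, 6.1, 1.8]
grip_width: 0.271
time_s: 19.53
eef_pos: [565.6, -249.5, 146.3]
ee_rot: [0.705, -0.703, -0.062, 0.064]
force: [-5.5, 6.4, 2.6]
grip_width: 0.267
```

```bash
python3 -m crank '[{"dp":[0,1,0],"roll":0,"gripper":220},{"dp":[0,2,0],"roll":0,"gripper":220},{"dp":[0,3,0],"roll":0,"gripper":220},{"dp":[0,3,0],"roll":0,"gripper":220}]'
python3 -c "
from h import *
s=ctrl.sense();print(s['eef_pos'],s['force'])
p=cap('wrist','w7.png')"
```

```text
time_s: 19.87
eef_pos: [565.8, -249.4, 143.4]
ee_rot: [0.705, -0.703, -0.063, 0.064]
force: [-3.4, 6.2, 1.8]
grip_width: 0.272
[ 565.77363618 -249.39851086  143.37803548] [-3.40043182  6.16434339  1.80016223]
```

View pics/w7.png

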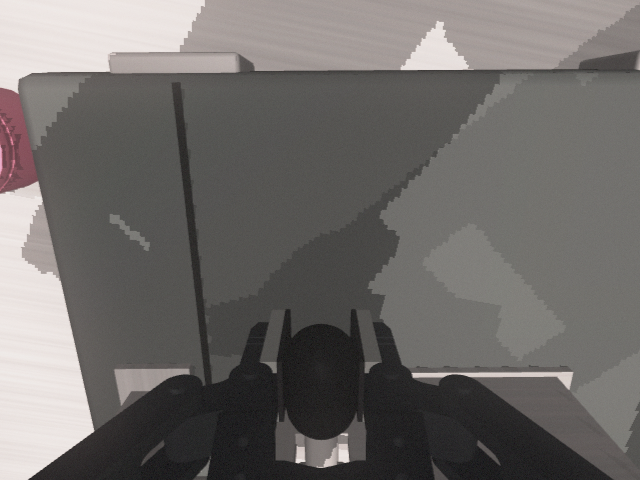

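The grip lies between the pads at (322,380), with its stem running back toward the notch. The resistance is still small, so I'll press on until the stop is felt.

```bash
python3 -m crank '[{"dp":[0,1,0],"roll":0,"gripper":220},{"dp":[0,2,0],"roll":0,"gripper":220},{"dp":[0,3,0],"roll":0,"gripper":220},{"dp":[0,4,0],"roll":0,"gripper":220},{"dp":[0,5,0],"roll":0,"gripper":220},{"dp":[0,5,0],"roll":0,"gripper":220}]'
```

```text
time_s: 20.42
eef_pos: [566.1, -249.3, 138.5]
ee_rot: [0.705, -0.704, -0.063, 0.064]
force: [-0.5, 6.7, 1.8]
grip_width: 0.271
```

```bash
python3 -m crank '[{"dp":[0,0,0],"roll":0,"gripper":180},{"dp":[0,0,0],"roll":0,"gripper":150},{"dp":[0,0,0],"roll":0,"gripper":130},{"dp":[0,0,0],"roll":0,"gripper":130},{"dp":[0,-20,0],"roll":0,"gripper":130},{"dp":[0,-50,0],"roll":0,"gripper":130},{"dp":[-10,-85,0],"roll":0,"gripper":130},{"dp":[-20,-120,0],"roll":0,"gripper":130},{"dp":[-20,-120,0],"roll":0,"gripper":130},{"dp":[-20,-120,0],"roll":0,"gripper":130}]'
python3 - <<'E'
from h import *
p=cap('wrist','w8.png');S=cap('scene');D=cap('side')
cv2.imwrite('pics/sd8.png',np.hstack([cv2.resize(q['color'][a:b,c:d,::-1],(400,400),interpolation=cv2.INTER_CUBIC) for q,a,b,c,d in((S,240,380,160,300),(D,210,350,330,470))]))
c=(596,-198.2,.185)
for l in('handle_grip','notch'):
  u=[]
  for q in(p,S,D):
    r=models.spot_point(q,l)[:1]
    if r:u.append((q,r[0]['centre']));print(l,np.round(r[0]['centre'],1),r[0]['confidence'])
  if len(u)>1:print(tri(u))
for q in(p,S,D):print('pred level',proj(q,W(c,(-38,-45,145))),proj(q,W(c,(-58,-45,145))))
print(ctrl.sense()['force'])
E
```

```text
time_s: 21.25
eef_pos: [546.8, -253.7, 261.0]
ee_rot: [-0.703, 0.705, 0.064, -0.062]
force: [-0.9, -0.3, -0.9]
grip_width: 0.492
handle_grip [320.3 282.1] 0.9
handle_grip [224.8 282.7] 0.88
handle_grip [386.1 292.1] 0.74
[ 564.08196753 -247.89813038  151.06224353]
notch [232.8 301.7] 0.71
pred level [np.float64(322.47734476128824), np.float64(282.59019712335436)] [np.float64(322.31802497403504), np.float64(252.43587562585378)]
pred level [np.float64(223.2926561127593), np.float64(285.825563977693)] [np.float64(220.30106402216796), np.float64(277.9723857503589)]
pred level [np.float64(387.42596379442523), np.float64(294.06000158298286)] [np.float64(379.81188333580866), np.float64(299.29450816682385)]
[ 0.72832308 -0.57380412  0.99291399]
```

View pics/w8.png

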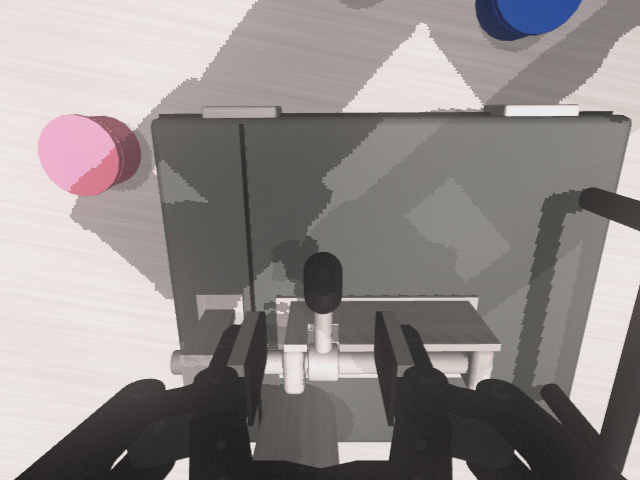

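The handle lies in the notch, grip at (322,282) against a predicted level position of (322.5,282.6), and the bolt end passes through the keeper at (178,362). I'll press lightly on the grip with closed fingers to confirm it sits at the stop.

```bash
python3 -c "
from h import *
print(togo(W((596,-198.2,.185),(-44,-45,185)))[0])"
python3 -m crank '[{"dp":[18,0,1],"roll":0,"gripper":255},{"dp":[18,0,1],"roll":0,"gripper":255},{"dp":[18,0,1],"roll":0,"gripper":255},{"dp":[18,30,1],"roll":0,"gripper":255},{"dp":[18,55,1],"roll":0,"gripper":255},{"dp":[18,68,1],"roll":0,"gripper":255},{"dp":[18,75,1],"roll":0,"gripper":255},{"dp":[18,77,1],"roll":0,"gripper":255},{"dp":[18,77,1],"roll":0,"gripper":255},{"dp":[18,77,1],"roll":0,"gripper":255}]'
```

```text
[14.7 73.5 -0.3]
time_s: 22.53
eef_pos: [564.4, -249.1, 183.3]
ee_rot: [-0.704, 0.705, 0.064, -0.063]
force: [-0.1, 0.3, 0.3]
grip_width: -0.002
```

```bash
python3 -m crank '[{"dp":[0,1,0],"roll":0,"gripper":255},{"dp":[0,2,0],"roll":0,"gripper":255},{"dp":[0,3,0],"roll":0,"gripper":255},{"dp":[0,4,0],"roll":0,"gripper":255},{"dp":[0,4,0],"roll":0,"gripper":255}]'
python3 -m crank '[{"dp":[0,1,0],"roll":0,"gripper":255},{"dp":[0,1.5,0],"roll":0,"gripper":255},{"dp":[0,1.5,0],"roll":0,"gripper":255}]'
```

```text
time_s: 22.95
eef_pos: [564.2, -248.9, 178.9]
ee_rot: [-0.704, 0.705, 0.064, -0.063]
force: [-1.3, 0.8, 4.3]
grip_width: -0.002
time_s: 23.2
eef_pos: [564.3, -249.0, 178.6]
ee_rot: [-0.704, 0.705, 0.064, -0.063]
force: [-4.5, 1.1, 12.2]
grip_width: 0.003
```

Rigid contact at TCP z = 178.6, against 179 predicted for a level handle, so it is at its stop. Retreating for a final check.

```bash
python3 -m crank '[{"dp":[0,-10,0],"roll":0,"gripper":255},{"dp":[0,-35,0],"roll":0,"gripper":255},{"dp":[-20,-70,0],"roll":0,"gripper":255},{"dp":[-50,-105,0],"roll":0,"gripper":255},{"dp":[-85,-140,0],"roll":0,"gripper":255},{"dp":[-120,-160,0],"roll":0,"gripper":255},{"dp":[-150,-160,0],"roll":0,"gripper":255},{"dp":[-150,-160,0],"roll":0,"gripper":255},{"dp":[-150,-160,0],"roll":0,"gripper":255}]'
python3 -c "
from h import *
cap('scene','f.png');print(ctrl.sense()['force'])"
```

```text
time_s: 23.95
eef_pos: [415.6, -275.9, 337.8]
ee_rot: [-0.704, 0.705, 0.063, -0.062]
force: [0.7, -0.4, -0.3]
grip_width: -0.002
[-0.46422534  0.68295411 -0.31618533]
```

View pics/f.png

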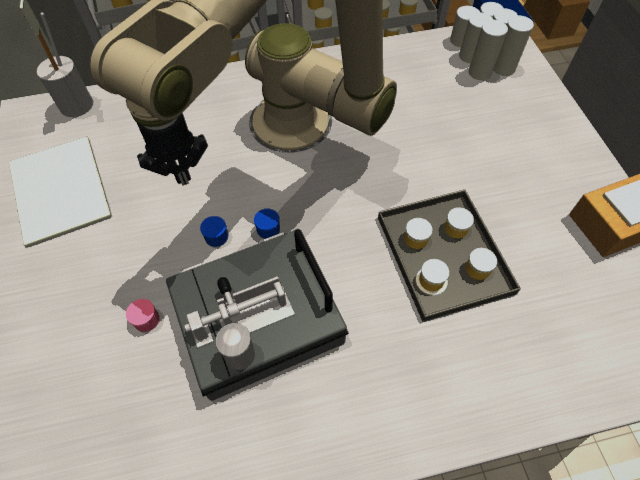

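The stray is on the paper at (434,273), the handle is down in the notch at (225,286), and the bolt end is in the keeper at (193,322). The canister, the other tubs and the look-alikes are where they were.

```bash
python3 -c "
from rig import ctrl
print(ctrl.finish_job())"
```

```text
the job is handed in; nothing more can be done
None
```

The job is done and handed in at about 24 s of the 67 s allowed. The stray tub stands upright on the paper round. The bolt is across to its stop, and the handle is down in the notch.

- **Tub:** I gripped it at about 25 N and lowered it until light contact (about 3 N). The picture afterwards showed it upright, with paper visible around it.
- **Bolt:** The handle started at about y = +21 mm rather than fully back at +35, so the slide was about 65 mm. The stop was felt at about 13 N, with the handle at about y = -45 mm, and the bolt end shows in the keeper.
- **Handle:** I swung it down in a pinch grip. Near the end the pads slid about 10 mm past the level position with little resistance, so the pinch did not confirm the stop.
- **Handle check:** I then pressed on the grip with closed fingers. Contact was rigid, at 12 N and z = 178.6 mm against 179 mm predicted for a level handle. The network's triangulated height for the grip read about 6 mm high, but the wrist view matched a level handle.

In the final picture the other tubs, the canister and the look-alikes stand where they were, and the robot is clear. I viewed 11 pictures, more than the 8 planned but under the limit of 12.

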